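# Set a steam trap under the contact probe and start its warm-up test

## Robot

A 6-joint arm with a two-finger parallel gripper is mounted at the origin on the work surface. World frame = base frame: x ahead of the robot, y to its left, z up, the work surface at z = 0. Lengths are in m, angles in rad, forces in N, time in s.
With the tool pointing down it reaches from about 0.325 to 0.775 m from the base axis. Payload 5.5 kg.
Tool frame: the origin (TCP) lies at the very end of the fingers, on their centre line; the grasp point (between the pads) lies 19 mm behind it; z points along the fingers, y is the line along which they close (so a half turn about z gives the same grasp; the last joint's range is limited). The gripper opens to 88 mm and grips with 3 to 60 N. Pads are 20 mm wide; open, the fingers measure 115 mm over their backs; the gripper's body (75 mm by 178 mm) begins 61 mm behind the grasp point.
Start: joints at [1.196, 0.091, 1.231, -0, 1.82, -0.057], TCP at [0.187, 0.57, 0.184] pointing down, gripper open.
Joint ranges: [-2.87, 2.87], [-0.86, 2.18], [0.17, 2.46], [-1.51, 4.65], [0.06, 2.69], [-2.65, 2.65]. Speed limits (rad/s): [2.57, 2.57, 3.01, 3.14, 3.14, 3.14].

## Interface

Orientations are given as a unit quaternion [x, y, z, w].
In Python, from bench import r gives the robot as it stands.
- The arm moves only by the tool drive_tool, never from a script. Its argument "steps" is a list of rows, each a list of 4 numbers: the shift along the tool's x, y, z in mm, then the turn about the tool's z in degrees. A call has 1 to 20 rows; each row is the pose to reach, as a shift and turn from the pose commanded when the call began, along the tool's axes at that moment; what a row does not reach only later rows make up. A row lasts 1/10 s, in which the tool goes at most 50 mm and 8.59 degrees, less where a joint would pass 70% of its speed; a pose out of reach is approached as far as the arm can. A call with a gripper value outside its range is refused whole. "grip" is the opening, from 0 (shut) to 1 (fully open), set as the call begins (left out, the last holds). The fingers move at their own pace and stop on an object; "grip_force" is the grip in N (left out, the last holds). Time passes only in rows, so rows that repeat a pose let the fingers close. It gives the time, the measured TCP pose, the force, the opening and the grip force at its end, in the units of the state.
- r.state(): the state, without advancing time (a new reading comes with each control period).
- r.grab_frame(name): name is "scene" or "side" or "wrist"; returns (picture, depth): 400x640x3 uint8, red, green, blue; 400x640 float32, m along the optical axis (not along the pixel's ray), 0 where there is no reading.
- r.camera_info(name): a dict with "fx", "fy", "cx", "cy" (pixels), "position" and "attitude" of the camera in the world; the wrist camera has in their place "hand_eye" (4x4, takes a point from camera to tool coordinates, whose origin is the TCP and whose axes are the flange's). Camera axes: x right, y down, z forward; pixel columns grow to the right and rows downward; lengths in m; the calibration is good to about 2 mm. A picture is of the moment at which its call begins: read the wrist's pose just before it. camera_info takes no time and is no camera call.
- r.sign_off(): hands the job in; it is judged then, once.
Trained networks look in the newest picture that a camera, given by its name, has taken for a name from the list of things; names that differ only in an ending like _2 or _b are one class to them, and where a whole thing is asked for, a point or a joint stands for the part that bears it (a point fixed in the world has none). Each returns a list of dicts, best first, with "confidence" (0 to 1); they miss things now and then, are a little off and sometimes report something else, mostly with a low value. They report only what shows in the picture. A call takes as long as a camera call. They do not tell look-alikes from the thing itself.
- r.search_frame(camera, name): "location" ([x, y, z] in m, in world coordinates, good to about 4 mm: the middle of the surface that is visible of it).
- r.outline_of(camera, name): "region" (400x640 bool, what is visible of it).
The state is a dict: "clock": time; "joint_positions": joint angles; "joint_vel": joint speeds; "joint_efforts": joint torques, N m; "eef_pos": TCP position; "eef_rot": TCP orientation; "wrist_force": force on the tool from outside, world axes, zero at the start; "torque": the same for the moment, N m; "grip_width": opening from 0.0 (shut) to 1.0 (fully open); "finger_force": force on a finger pad.
Only numpy, scipy, OpenCV 4.12 (cv2) and the standard library are available. Lean on these libraries where they do the work, as an engineer would, in place of code of your own. Each camera call takes 0.05 s, during which the arm holds its last target. There are 200 camera calls.

## Task

The blue steam trap on the test stand is due for its warm-up test. Slide it across the heater plate, without lifting it off, until the white paint dot on its cover is right under the tip of the raised probe; then push the probe's black knob fully down so the tip bears on the dot, and last switch the heater on with the red rocker on the cream junction box. Leave the canister, pipe cap, gland nut and float ball where they stand.

Things in the scene. Friction and masses are not known exactly. Their poses are not given: they have to be found in the camera images.
- stand: Fixed test stand: green base 325 x 250 x 14 mm, aluminium heater plate 220 x 220 mm, top 50 mm above the table; at its rear corner (own x 150, y -90 mm) a column 236 mm high with a green arm (26 mm wide, 192-214 mm up) to the probe's guide boss (34 mm dia., 180-225 mm up). Origin: table level, below the probe's vertical axis = middle of plate; own x away from the robot, z up. Place and yaw vary.
- tip: Steel contact tip of the probe, a 5 mm round pin; origin at its lowest point, on the probe's axis. At joint quill = 0 it hangs 138 mm above the table, 20 mm above the dot. It is sprung: it gives up to 9 mm upwards with 1 to 4 N.
- quill (a joint): Downward travel of the probe quill in m: 0 raised, 0.025 fully down against the guide boss (the trap below then presses the tip in about 5 mm). Slides straight down, a firm 2 to 5 N to push, stays where it is left. Starts at 0 to 0.006.
- knob_top (a point): Centre of the flat top of the probe's black knob (33 mm diameter, 18 mm high), on the probe's axis and moving with the quill; 276 mm above the table at joint quill = 0, 251 mm when fully down. Nothing on the stand is higher.
- trap: Loose blue cast trap, 0.85 kg, on the plate. Origin: centre of its flat foot (52 mm dia.), z up, own x along the bore. Body 58 mm dia.; cover flange 66 mm dia., 46-56 mm up; flat centre 39 mm dia., top 68 mm up. End bosses 38 mm dia. to 51 mm either side. Steel pipe nipple 21 mm dia., 30 mm up, from x = -50 to -130 mm, points to the robot (yaw up to 0.35 from the stand). Starts 4-9 cm off.
- mark (a point): Centre of the white paint dot, 12 mm diameter, on the flat raised centre of the trap's cover: 9 mm from the trap's axis towards the outlet (own +x), 68 mm above its foot.
- pipe (a point): Point on the axis of the trap's pipe nipple, 100 mm from the trap's axis on the inlet side (own -x) and 30 mm above its foot: a place to take hold, with about 19 mm of free height between the pipe and the plate.
- junction_box: Fixed cream enamelled junction box, 126 x 126 mm, 85 mm high, left or right of the stand; origin: centre of its underside, own x away from the robot at yaw 0. A black bezel 62 x 44 mm in the middle of its lid, 88 mm above the table, holds the rocker. A small amber lamp stands 42 mm to own +y; a conduit leaves at own +x.
- rocker (a joint): Angle in rad of the red rocker switch (46 mm along the box's x, 30 mm wide, pivot in the middle, across the box's y, 89.5 mm above the table): 0 off, its far end (box's +x, with a white bar) raised; 0.44 on, that end pressed down. Stiff: it stays where it is left; takes about 2 N at its end, much more near the pivot.
- rocker_end (a point): Point on the top face of the rocker's raised (on) end, 18 mm from the pivot, moving with it: 99 mm above the table when off, 91 mm when on.
- canister: Bystander: brass screw-top canister, 76 mm diameter, 97 mm high, on the other side of the stand from the junction box; origin at the centre of its underside.
- pipe_cap: Bystander: black iron pipe cap, 54 mm diameter, 37 mm high; origin at the centre of its underside.
- gland_nut: Bystander: bronze gland nut, hexagon 41 mm across flats, 30 mm high; origin at the centre of its underside.
- float_ball_center (a point): Bystander: centre of the chrome float ball, 70 mm diameter, resting in a black rubber ring 60 mm wide and 16 mm high.
Things that resemble listed ones, but are neither listed nor needed, are in the scene too. There is more than one size of the trap; the one meant has the size given above.

How it is judged:
By the outcome, as a careful person would: the job done as asked, in the order asked, and still so for the second after the job is handed in, with the robot touching nothing.
It also fails if it takes over 64 s, if anything falls off the work surface, if the arm or the gripper's body presses on something with over 40 N, if the wrist force passes 120 N, or if a joint passes its speed limit or range.

## Working session

There is one attempt and no reset: what is moved stays moved. The work goes in short steps, Python scripts to look and compute and a tool call to move; the robot and the scene stay as the last step left them, time stands still between calls to the robot, and variables do not carry over. Pictures are saved under pics/ and viewed, at most 10 in all, crops included, and the job is handed in when it is done.

Besides the shell and the picture viewer there is one more tool, called after "Emit:" as name([rows], argument=value, ...), one row to a line, values as JSON. drive_tool: Moves the arm, as the interface text tells. Its arguments: {"type":"object","properties":{"steps":{"type":"array","items":{"type":"array","items":{"type":"number"}}},"grip":{"type":"number"},"grip_force":{"type":"number"}},"required":["steps"]}

```bash
mkdir -p pics; ls; cat > h.py <<'E'
import numpy as np, cv2
from bench import r
from scipy.spatial.transform import Rotation as R
def cam(n):
    c=r.camera_info(n)
    if 'hand_eye' in c:
        s=r.state(); T=np.eye(4); T[:3,:3]=R.from_quat(s['eef_rot']).as_matrix(); T[:3,3]=s['eef_pos']
        return c,T@np.array(c['hand_eye'])
    T=np.eye(4); a=np.array(c['attitude']); T[:3,:3]=a if a.shape==(3,3) else R.from_quat(a).as_matrix(); T[:3,3]=c['position']
    return c,T
def cloud(n):
    c,T=cam(n); p,d=r.grab_frame(n)
    v,u=np.mgrid[:400,:640]
    P=np.stack([(u-c['cx'])/c['fx']*d,(v-c['cy'])/c['fy']*d,d],-1)@T[:3,:3].T+T[:3,3]
    P[d==0]=np.nan
    return p,d,P
def save(p,f): cv2.imwrite('pics/'+f,cv2.cvtColor(p,cv2.COLOR_RGB2BGR))
E
python3 - <<'E'
from h import *
print(r.state()); print(r.camera_info('scene')); print(r.camera_info('side'));print(r.camera_info('wrist'))
for n in ['scene','side']:
    p,d,P=cloud(n); save(p,n+'0.png'); np.savez('/tmp/'+n,p=p,P=P)
    for k in ['stand','tip','knob_top','trap','mark','pipe','junction_box','rocker_end','canister','pipe_cap','gland_nut','float_ball_center']:
        print(n,k,[(np.round(x['location'],3).tolist(),round(x['confidence'],2)) for x in r.search_frame(n,k)][:4])
E
```

```text
pics
{'clock': 0.0, 'joint_positions': array([ 1.19628890e+00,  9.18404346e-02,  1.23187861e+00, -5.37533238e-05,
        1.81980146e+00, -5.67155418e-02]), 'joint_vel': array([ 0.00029449, -0.00060961,  0.00154299,  0.00023455, -0.00078393,
        0.00023362]), 'joint_efforts': array([-2.86989052e-04, -4.46453476e+01, -4.06451797e+01,  6.99472683e-02,
        2.91052507e-02, -1.45012764e-04]), 'eef_pos': array([0.18737464, 0.56959834, 0.1833221 ]), 'eef_rot': array([ 1.58234597e-01,  9.87401075e-01, -9.47183868e-04, -1.80776701e-04]), 'wrist_force': array([-0.39907337,  0.45194145, -0.15258131]), 'torque': array([ 0.01752567,  0.01043944, -0.01370729]), 'finger_force': 0.0, 'grip_width': 1.0001944440930624}
{'fx': 466.8589957082989, 'fy': 466.8589957082989, 'cx': 324.9166509168374, 'cy': 196.50355426574987, 'position': array([ 1.31214371, -0.62065428,  1.07356227]), 'attitude': array([ 0.81314238,  0.41190101, -0.18104367, -0.36926985])}
{'fx': 475.64576351401746, 'fy': 475.64576351401746, 'cx': 323.3110390596199, 'cy': 203.72222424034925, 'position': array([0.45132255, 0.85253777,
[... 1370 characters left out ...]
([0.523, 0.36, 0.094], 0.18)]
side trap [([0.554, -0.007, 0.097], 0.86), ([0.34, 0.133, 0.063], 0.82), ([0.285, -0.153, 0.054], 0.72)]
side mark [([0.553, -0.007, 0.093], 0.74), ([0.28, -0.155, 0.055], 0.56), ([0.523, 0.352, 0.094], 0.44)]
side pipe [([0.342, 0.131, 0.064], 0.98), ([0.553, -0.011, 0.095], 0.87), ([0.286, -0.156, 0.052], 0.76)]
side junction_box [([0.527, 0.366, 0.08], 0.83)]
side rocker_end [([0.523, 0.359, 0.091], 0.49)]
side canister [([0.476, -0.35, 0.078], 0.57), ([0.62, -0.022, 0.273], 0.36)]
side pipe_cap [([0.716, -0.254, 0.039], 0.63)]
side gland_nut [([0.681, -0.371, 0.02], 0.69)]
side float_ball_center [([0.693, 0.342, 0.068], 0.91), ([0.474, -0.348, 0.079], 0.24)]
```

View images.

View pics/scene0.png

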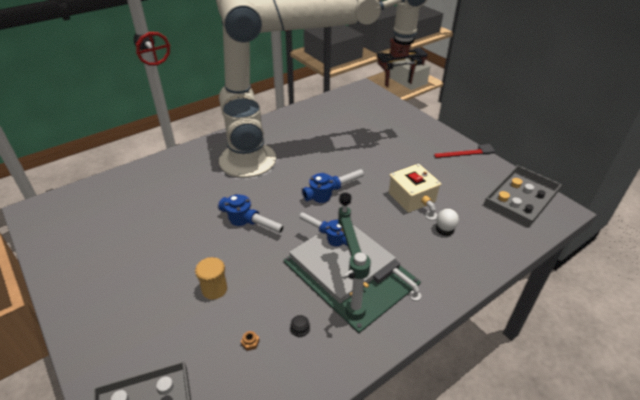

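View pics/side0.png

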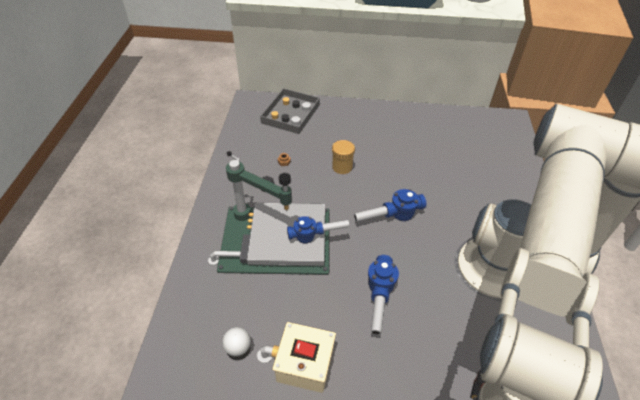

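```bash
python3 - <<'E'
from h import *
for n in ['scene','side']:
    z=np.load(f'/tmp/{n}.npz'); P=z['P']; p=z['p']
    reg=lambda x0,x1,y0,y1,z0,z1:(P[...,0]>x0)&(P[...,0]<x1)&(P[...,1]>y0)&(P[...,1]<y1)&(P[...,2]>z0)&(P[...,2]<z1)
    def rect(m,l):
        print(n,l,m.sum(), P[m].mean(0).round(4), cv2.minAreaRect((P[m][:,:2]*1000).astype(np.float32)))
    rect(reg(.55,.7,-.1,.05,.255,.29),'knob')
    hsv=cv2.cvtColor(p,cv2.COLOR_RGB2HSV)
    rect(reg(.4,.8,-.25,.2,.043,.057)&(hsv[...,1]<60),'plate')
    rect(reg(.4,.65,.25,.45,.078,.09),'lid')
    red=reg(.4,.65,.25,.45,.08,.12)&((hsv[...,0]<8)|(hsv[...,0]>172))&(hsv[...,1]>150)
    rect(red,'rocker')
    blue=(hsv[...,0]>100)&(hsv[...,0]<130)&(hsv[...,1]>120)
    rect(reg(.45,.7,-.12,.1,.106,.13)&blue,'cover flat')
    w=reg(.45,.7,-.12,.1,.106,.13)&(hsv[...,1]<90)
    if w.any(): rect(w,'white')
    rect(reg(.4,.53,-.12,.12,.075,.1),'nipple')
E
```

```text
scene knob 138 [ 0.6232 -0.038   0.2727] ((619.6892700195312, -35.54771423339844), (31.935546875, 33.09628677368164), 12.723114013671875)
scene plate 3408 [ 0.6368 -0.0519  0.0503] ((599.7369995117188, -37.40138244628906), (410.4148864746094, 225.53147888183594), 4.382124423980713)
scene lid 781 [0.5255 0.3446 0.0855] ((521.6478271484375, 349.6010437011719), (129.79331970214844, 130.62249755859375), 82.89308166503906)
scene rocker 82 [0.5249 0.3471 0.095 ] ((520.8209228515625, 348.6661071777344), (33.17329025268555, 51.22809600830078), 75.82402038574219)
scene cover flat 126 [ 0.5657 -0.0277  0.1139] ((563.5304565429688, -29.791767120361328), (40.051658630371094, 59.84238815307617), 73.90716552734375)
scene white 23 [ 0.5684 -0.0191  0.116 ] ((561.744140625, -18.946678161621094), (38.88706970214844, 52.24628829956055), 38.43345260620117)
scene nipple 194 [ 0.4877 -0.0463  0.0889] ((486.1238098144531, -46.587154388427734), (91.52467346191406, 30.271465301513672), 20.978334426879883)
side knob 136 [ 0.6182 -0.0262  0.2723] ((618.7957153320312, -30.330562591552734), (29.681184768676758,
[... 197 characters left out ...]
2308 [0.5206 0.3597 0.0854] ((521.2337646484375, 355.49481201171875), (128.0770721435547, 126.14733123779297), 82.35262298583984)
side rocker 231 [0.5189 0.3573 0.0946] ((521.8104858398438, 356.07098388671875), (31.2126407623291, 48.351593017578125), 81.99610137939453)
side cover flat 194 [ 0.5619 -0.0051  0.1132] ((562.3955688476562, -4.605838775634766), (62.282283782958984, 55.97633361816406), 23.733739852905273)
side white 46 [ 0.5683 -0.0125  0.1145] ((566.228271484375, -15.233592987060547), (45.12852478027344, 55.68359375), 14.664009094238281)
side nipple 249 [ 0.4888 -0.0305  0.0879] ((487.21319580078125, -34.833560943603516), (97.40863037109375, 30.648286819458008), 21.52956199645996)
```

Emit:
drive_tool([
  [-30,-45,-20,0],
  [-60,-90,-40,0],
  [-90,-140,-60,0],
  [-110,-185,-80,0],
  [-130,-230,-100,-6],
  [-145,-280,-120,-12],
  [-160,-330,-140,-18],
  [-160,-370,-150,-18],
  [-160,-400,-150,-18],
  [-160,-420,-150,-18],
  [-160,-420,-150,-18],
])

```text
clock: 2.4
eef_pos: [0.2075, 0.1186, 0.3365]
eef_rot: [0.005, 1.0, 0.001, 0.003]
wrist_force: [0.0, -0.1, -0.3]
grip_width: 1.004
finger_force: 0.0
```

Emit:
drive_tool([
  [-45,-20,5,0],
  [-90,-40,10,0],
  [-135,-60,15,0],
  [-180,-85,20,0],
  [-225,-110,30,0],
  [-270,-130,35,0],
  [-290,-140,37,0],
  [-290,-140,37,0],
  [-290,-140,37,0],
])

```text
clock: 3.3
eef_pos: [0.498, -0.0193, 0.2963]
eef_rot: [0.002, 1.0, 0.0, -0.001]
wrist_force: [0.1, -0.8, -0.3]
grip_width: 1.0
finger_force: 0.0
```

```bash
python3 - <<'E'
from h import *
p,d,P=cloud('wrist'); save(p,'w1.png'); np.savez('/tmp/w1',p=p,P=P); print(r.state()['eef_pos'])
for k in ['knob_top','trap','mark','pipe','tip']:
    print(k,[(np.round(x['location'],4).tolist(),round(x['confidence'],2)) for x in r.search_frame('wrist',k)][:4])
E
```

```text
[ 0.49757844 -0.01910303  0.29729609]
knob_top [([0.6228, -0.033, 0.2785], 0.59)]
trap [([0.33, -0.144, 0.0531], 0.97), ([0.3409, 0.1122, 0.0741], 0.66), ([0.5448, -0.0193, 0.1058], 0.62)]
mark [([0.5485, -0.0253, 0.1116], 0.78), ([0.3427, 0.1096, 0.0731], 0.72), ([0.3322, -0.1495, 0.0511], 0.71)]
pipe [([0.3292, -0.1465, 0.0519], 0.88), ([0.551, -0.0228, 0.1075], 0.78), ([0.3398, 0.1105, 0.0685], 0.59)]
tip []
```

View pics/w1.png

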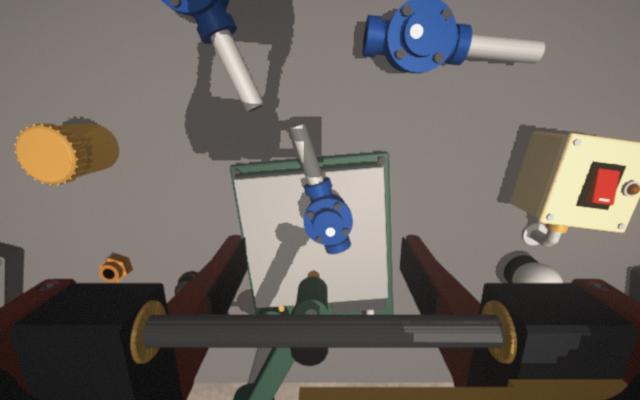

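```bash
python3 - <<'E'
from h import *
z=np.load('/tmp/w1.npz'); P=z['P']; p=z['p']
c=cv2.resize(p[115:315,210:430],None,fx=3,fy=3,interpolation=cv2.INTER_CUBIC)[:600]; save(c,'w1c.png')
hsv=cv2.cvtColor(p,cv2.COLOR_RGB2HSV)
reg=lambda x0,x1,y0,y1,z0,z1:(P[...,0]>x0)&(P[...,0]<x1)&(P[...,1]>y0)&(P[...,1]<y1)&(P[...,2]>z0)&(P[...,2]<z1)
def rect(m,l):
    v,u=np.nonzero(m)
    print(l,m.sum(), P[m].mean(0).round(4), np.median(P[m],0).round(4),(u.mean().round(1),v.mean().round(1)), [np.round(q,1) for q in cv2.minAreaRect((P[m][:,:2]*1000).astype(np.float32))])
rect(reg(.5,.65,-.1,.1,.105,.13)&(hsv[...,1]<60)&(hsv[...,2]>170),'dot')
rect(reg(.5,.65,-.1,.1,.1135,.13),'flat')
rect(reg(.5,.62,-.1,.1,.1,.125),'flange')
m=reg(.38,.53,-.12,.12,.082,.1);rect(m,'nipple')
q=P[m]; vx,vy,x0,y0=cv2.fitLine((q[:,:2]).astype(np.float32),cv2.DIST_HUBER,0,.01,.01).ravel(); print('nipple line',vx,vy,x0,y0,np.degrees(np.arctan2(vy,vx)), q.min(0))
rect(reg(.58,.68,-.1,.05,.262,.29),'knob')
rect(reg(.4,.8,-.25,.2,.043,.057)&(hsv[...,1]<40),'plate')
rect(reg(.4,.65,.25,.45,.078,.09),'lid')
rect(reg(.4,.65,.25,.45,.08,.12)&((hsv[...,0]<8)|(hsv[...,0]>172))&(hsv[...,1]>150),'rocker')
E
```

```text
dot 89 [ 0.5747 -0.0074  0.1173] [ 0.5742 -0.0097  0.1191] (np.float64(331.7), np.float64(231.5)) [array([578.3,  -5. ]), array([23.5, 60.6]), np.float64(22.3)]
flat 694 [ 0.565  -0.0121  0.1186] [ 0.565  -0.0123  0.1187] (np.float64(328.2), np.float64(225.0)) [array([565.7, -11.7]), array([37.7, 38.9]), np.float64(89.9)]
flange 1879 [ 0.5626 -0.0122  0.1113] [ 0.5617 -0.0123  0.1078] (np.float64(328.0), np.float64(221.2)) [array([565.3, -11.9]), array([65.8, 77.6]), np.float64(67.6)]
nipple 1241 [ 0.4883 -0.0361  0.0904] [ 0.4891 -0.0372  0.0902] (np.float64(309.6), np.float64(162.1)) [array([488.4, -37.4]), array([97.1, 37.4]), np.float64(18.5)]
nipple line 0.94201523 0.33557004 0.488287 -0.036109287 19.607204 [ 0.43967071 -0.06106744  0.0820597 ]
knob 560 [ 0.6247 -0.031   0.2763] [ 0.6243 -0.0311  0.2763] (np.float64(309.1), np.float64(355.5)) [array([626. , -31.2]), array([31.4, 20.2]), np.float64(89.0)]
plate 15794 [ 0.6143 -0.0327  0.0505] [ 0.6183 -0.0479  0.0506] (np.float64(313.8), np.float64(236.9)) [array([578.3, -34.5]), array([370.8, 220.7]), np.float64(4.7)]
lid 6826 [0.52   0.3441 0.0857] [0.5182 0.3381 0.0857] (np.float64(591.4), np.float64(183.8)) [array([521.8, 354.5]), array([127.3, 126. ]), np.float64(82.2)]
rocker 765 [0.5187 0.354  0.0954] [0.5183 0.3538 0.0954] (np.float64(605.0), np.float64(185.3)) [array([520.5, 356.5]), array([34.1, 45.8]), np.float64(82.9)]
```

View pics/w1c.png

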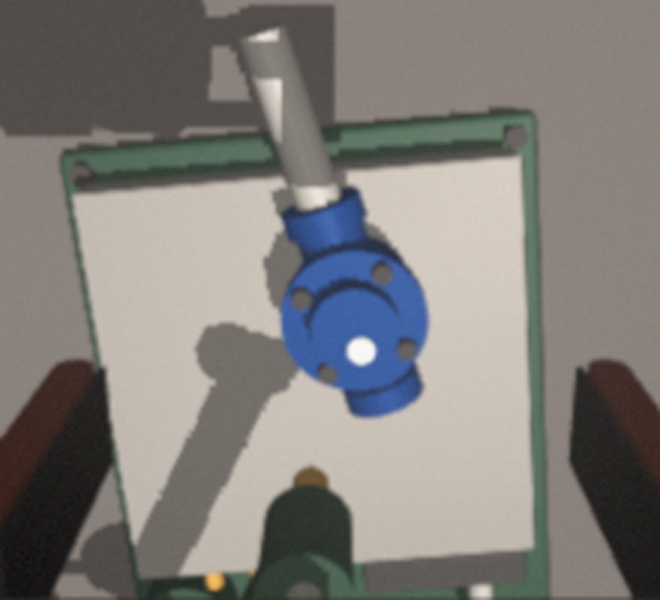

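Three blue traps are in view: (430,38) and (205,15) lie on the table, and (327,215) stands on the heater plate. The one on the plate fits: flange about 66 mm, cover top 118 mm up, dot at (330,232). The crop also shows the tip and boss at (313,273), to the right of and beyond the dot.

Emit:
drive_tool([
  [5,-5,20,-5],
  [10,-10,40,-10],
  [16,-16,65,-15],
  [22,-22,90,-19.6],
  [26.5,-26.5,115,-19.6],
  [26.5,-26.5,140,-19.6],
  [26.5,-26.5,165,-19.6],
  [26.5,-26.5,185,-19.6],
  [26.5,-26.5,200,-19.6],
  [26.5,-26.5,215,-19.6],
  [26.5,-26.5,227,-19.6],
  [26.5,-26.5,235,-19.6],
  [26.5,-26.5,235,-19.6],
  [26.5,-26.5,235,-19.6],
])

```text
clock: 5.0
eef_pos: [0.4714, -0.0465, 0.0629]
eef_rot: [-0.168, 0.986, -0.0, 0.0]
wrist_force: [0.3, 0.2, -0.4]
grip_width: 0.999
finger_force: 0.0
```

```bash
python3 - <<'E'
from h import *
z=np.load('/tmp/w1.npz'); P=z['P']; p=z['p']
hsv=cv2.cvtColor(p,cv2.COLOR_RGB2HSV)
m=(P[...,0]>.45)&(P[...,0]<.75)&(abs(P[...,1]+.03)<.125)&(abs(P[...,2]-.0503)<.004)
m&=~((hsv[...,0]>50)&(hsv[...,0]<95)&(hsv[...,1]>60))
q=P[m][:,:2]
a=np.radians(4.5)
for deg in (4,4.5,5,5.5):
    a=np.radians(deg); u=q@[np.cos(a),np.sin(a)]; v=q@[-np.sin(a),np.cos(a)]
    near=[u[(v>t)&(v<t+.01)].min() for t in np.arange(-.17,.03,.01) if ((v>t)&(v<t+.01)).sum()>20]
    lo=[v[(u>t)&(u<t+.01)].min() for t in np.arange(.5,.66,.01)if ((u>t)&(u<t+.01)).sum()>20]; hi=[v[(u>t)&(u<t+.01)].max() for t in np.arange(.5,.66,.01)if ((u>t)&(u<t+.01)).sum()>20]
    n,l,h=np.median(near),np.median(lo),np.median(hi)
    c=(n+.11)*np.array([np.cos(a),np.sin(a)])+(l+h)/2*np.array([-np.sin(a),np.cos(a)])
    print(deg,n,l,h,h-l,np.std(near[2:-2]),np.std(lo),np.std(hi),c)
# boss front rim + knob
for z0,z1,s in ((.262,.29,'knob'),(.178,.228,'boss')):
    k=(P[...,0]>.58)&(P[...,0]<.66)&(abs(P[...,1]+.032)<.03)&(P[...,2]>z0)&(P[...,2]<z1)
    q=P[k]; print(s,k.sum(),q.min(0).round(4),q.max(0).round(4),q.mean(0).round(4))
E
```

```text
4 0.5071131455281351 -0.18403537762164968 0.034735675876879625 0.2187710534985293 0.02737289620129346 0.0011588801500934107 0.0009316556789779893 [ 0.6208172  -0.03142037]
4.5 0.5061707647049218 -0.1891231507572744 0.029659996442592786 0.2187831471998672 0.026399310382106442 0.0008104305108007465 0.0006153318671183616 [ 0.62052698 -0.03114159]
5 0.5055504151397813 -0.19430319662060708 0.024493635895684512 0.2187968325162916 0.02740983687067515 0.0006754339880819069 0.0005014519730088463 [ 0.620608   -0.03093294]
5.5 0.5050407857328634 -0.19916887592665497 0.019483606289692555 0.21865248221634753 0.03838703551585104 0.0006979985969731623 0.0006353167929307142 [ 0.62082029 -0.03047997]
knob 560 [ 0.6158 -0.0468  0.2741] [ 0.6361 -0.0155  0.2781] [ 0.6247 -0.031   0.2763]
boss 1080 [ 0.6027 -0.0548  0.1801] [ 0.6396 -0.0144  0.2279] [ 0.6095 -0.031   0.2114]
```

Emit:
drive_tool([
  [0,0,0,0],
  [0,0,0,0],
  [0,0,0,0],
  [0,0,0,0],
  [0,0,0,0],
  [0,0,0,0],
  [0,0,0,0],
  [0,0,0,0],
], grip=0.1, grip_force=50)

```text
clock: 5.8
eef_pos: [0.4711, -0.0465, 0.0624]
eef_rot: [-0.168, 0.986, 0.0, -0.0]
wrist_force: [0.5, -0.3, -0.4]
grip_width: 0.312
finger_force: 0.0
```

```bash
cat > trap.py <<'E'
from h import *
import sys
p,d,P=cloud('wrist'); save(p,sys.argv[1]); np.savez('/tmp/w2',p=p,P=P)
hsv=cv2.cvtColor(p,cv2.COLOR_RGB2HSV)
reg=lambda x0,x1,y0,y1,z0,z1:(P[...,0]>x0)&(P[...,0]<x1)&(P[...,1]>y0)&(P[...,1]<y1)&(P[...,2]>z0)&(P[...,2]<z1)
blue=(hsv[...,0]>100)&(hsv[...,0]<130)&(hsv[...,1]>100)
for l,m in (('flat',reg(.5,.67,-.1,.1,.1135,.13)),('flange',reg(.5,.67,-.1,.1,.1,.113)&blue),('dot',reg(.5,.67,-.1,.1,.112,.125)&(hsv[...,1]<70)&(hsv[...,2]>150))):
    if m.sum()<5: print(l,m.sum()); continue
    v,u=np.nonzero(m); print(l,m.sum(),P[m].mean(0).round(4),np.median(P[m],0).round(4),(u.mean(),v.mean()),[np.round(q,1) for q in cv2.minAreaRect((P[m][:,:2]*1000).astype(np.float32))])
s=r.state();print(s['eef_pos'],s['wrist_force'],s['grip_width']*88,s['finger_force'],s['clock'])
E
python3 trap.py w2.png
```

```text
flat 78 [ 0.5476 -0.0185  0.1146] [ 0.5471 -0.0189  0.1144] (np.float64(323.53846153846155), np.float64(384.96153846153845)) [array([547.4, -18.3]), array([ 2.9, 17. ]), np.float64(20.7)]
flange 2216 [ 0.5429 -0.0201  0.1062] [ 0.5428 -0.0208  0.1064] (np.float64(323.48736462093865), np.float64(367.31814079422384)) [array([545.3, -19.4]), array([25.6, 55.5]), np.float64(20.1)]
dot 0
[ 0.47111576 -0.04643278  0.06239206] [-0.79292113 -0.47242011 -0.00630358] 23.218711745776652 0.0 5.85
```

View pics/w2.png

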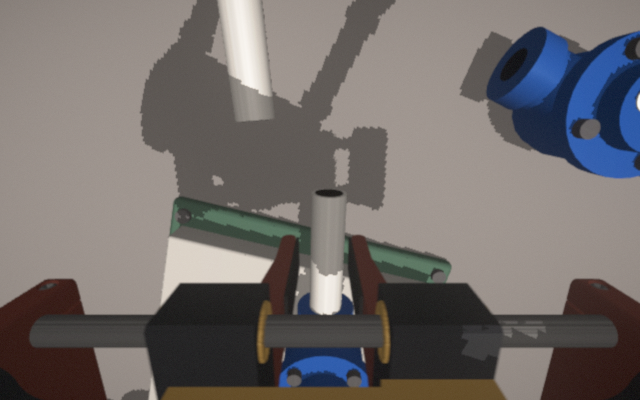

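The picture shows the pipe end at (328,195), centred between the fingers and parallel to them. They are not quite shut yet.

Emit:
drive_tool([
  [0,0,0,0],
  [0,0,0,0],
  [0,0,0,0],
  [-2,-2,0,0],
  [-5,-5,0,0],
  [-8,-8,0,0],
  [-12,-12,0,0],
  [-16,-16,0,0],
  [-20,-20,0,0],
  [-24,-24,0,0],
  [-28,-28,0,0],
  [-31,-31,0,0],
  [-33.5,-34,0,0],
  [-35,-35.5,0,0],
  [-35.8,-36,0,0],
  [-35.8,-36,0,0],
  [-35.8,-36,0,0],
  [-35.8,-36,0,0],
])

```text
clock: 7.65
eef_pos: [0.5168, -0.0684, 0.0625]
eef_rot: [-0.168, 0.986, -0.0, 0.0]
wrist_force: [0.2, -0.1, 0.4]
grip_width: 0.102
finger_force: 0.0
```

```bash
python3 - <<'E'
from h import *
s=r.state(); print(s['eef_pos'],s['wrist_force'],s['grip_width']*88,s['finger_force'])
for n in ['side','scene']:
    p,d,P=cloud(n); save(p,n+'2.png')
    hsv=cv2.cvtColor(p,cv2.COLOR_RGB2HSV)
    m=(P[...,0]>.55)&(P[...,0]<.67)&(abs(P[...,1]+.03)<.06)&(P[...,2]>.112)&(P[...,2]<.126)
    print(n,m.sum(),P[m].mean(0) if m.any() else 0)
    w=m&(hsv[...,1]<70)&(hsv[...,2]>140); v,u=np.nonzero(w); print(w.sum(), P[w].mean(0) if w.any() else 0,u.mean(),v.mean())
    c,T=cam(n)
    for X in ((.6198,-.0311,.138),(.6198,-.0311,.118)):
        q=np.linalg.inv(T)@[*X,1]; print((q[0]/q[2]*c['fx']+c['cx'],q[1]/q[2]*c['fy']+c['cy']))
    if n=='side': save(cv2.resize(p[155:275,230:380],None,fx=5,fy=5,interpolation=cv2.INTER_CUBIC),'side2c.png')
E
```

```text
[ 0.51680131 -0.06842501  0.06252173] [ 0.16444429 -0.146054    0.39612278] 8.957661239686495 0.0
side 126 [ 0.56705135 -0.01037623  0.1174144 ]
16 [ 0.57382652 -0.00834243  0.11842427] 301.25 222.375
(np.float64(286.14248396052835), np.float64(210.5612646461371))
(np.float64(286.41096295377116), np.float64(215.12147553063204))
scene 86 [ 0.56754362 -0.02338195  0.11807934]
10 [ 0.57510593 -0.01521489  0.12013682] 338.3 225.9
(np.float64(343.8028781648964), np.float64(232.94462840229065))
(np.float64(343.5429678192373), np.float64(237.9089266298881))
```

View pics/side2c.png

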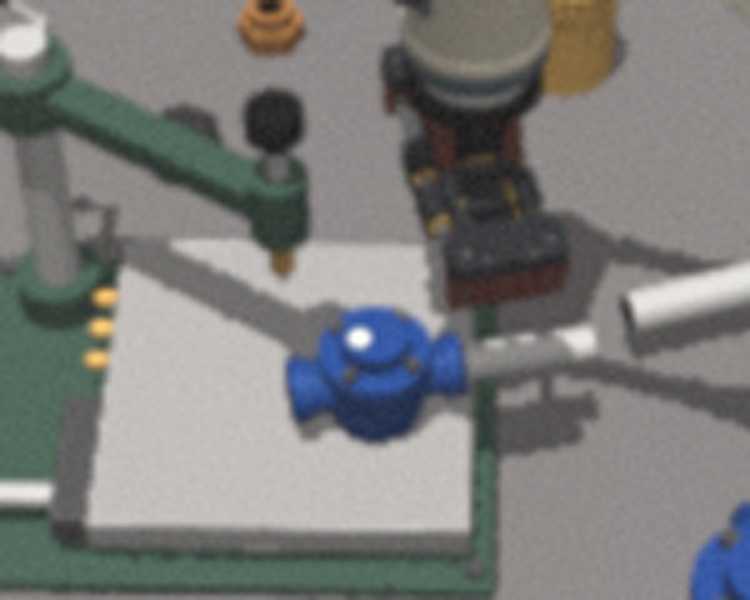

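The trap has not moved: its dot is still at side pixel (301,222), and the gripper closed to 9 mm and passed by. I'll check where the fingers really were.

```bash
python3 - <<'E'
from h import *
z=np.load('/tmp/w2.npz'); P=z['P']
for v in (200,225,240,250,270):
    print(v,[(u,P[v,u].round(3).tolist()) for u in (284,292,297,303,312,328,340,355,362,370)])
s=r.state(); print(s['eef_pos'],s['grip_width'])
# gripper points in side/scene, now
for n in ('side','scene'):
    p,d,P=cloud(n)
    m=(P[...,0]>.44)&(P[...,0]<.6)&(P[...,1]<-.03)&(P[...,1]>-.16)&(P[...,2]>.03)&(P[...,2]<.25)
    c,T=cam(n); q=np.linalg.inv(T)@[*s['eef_pos'],1]; u0,v0=(q[0]/q[2]*c['fx']+c['cx'],q[1]/q[2]*c['fy']+c['cy']); print(n,u0,v0)
    for v in range(int(v0)-25,int(v0)+8,4): print(v,[P[v,int(u0)+k].round(3).tolist() for k in (-6,0,6)])
save(cv2.resize(p[170:270,270:400],None,fx=6,fy=6,interpolation=cv2.INTER_CUBIC),'scene3c.png')
E
```

```text
200 [(284, [0.481, -0.078, 0.001]), (292, [0.479, -0.072, 0.001]), (297, [0.478, -0.068, 0.0]), (303, [0.476, -0.063, 0.001]), (312, [0.448, -0.061, 0.085]), (328, [0.443, -0.053, 0.091]), (340, [0.441, -0.046, 0.09]), (355, [0.461, -0.02, 0.0]), (362, [0.459, -0.014, 0.0]), (370, [0.456, -0.007, 0.0])]
225 [(284, [0.498, -0.072, 0.014]), (292, [0.498, -0.065, 0.01]), (297, [0.497, -0.061, 0.007]), (303, [0.498, -0.055, 0.001]), (312, [0.463, -0.056, 0.085]), (328, [0.458, -0.047, 0.091]), (340, [0.456, -0.04, 0.089]), (355, [0.483, -0.011, -0.0]), (362, [0.48, -0.006, 0.001]), (370, [0.478, 0.001, 0.001])]
240 [(284, [0.468, -0.069, 0.108]), (292, [0.466, -0.065, 0.109]), (297, [0.467, -0.063, 0.105]), (303, [0.505, -0.052, 0.015]), (312, [0.473, -0.053, 0.085]), (328, [0.467, -0.044, 0.091]), (340, [0.465, -0.037, 0.089]), (355, [0.455, -0.033, 0.108]), (362, [0.454, -0.03, 0.107]), (370, [0.491, 0.006, 0.002])]
250 [(284, [0.467, -0.068, 0.121]), (292, [0.466, -0.064, 0.12]), (297, [0.466, -0.062, 0.117]), (303, [0.515, -0.049, 0.014]), (312, [0.479, -0.05, 0.084]), (328, [0.473, 
[... 1236 characters left out ...]
1943 235.78790848680586
210 [[0.555, -0.116, 0.223], [0.551, -0.093, 0.207], [0.553, -0.074, 0.198]]
214 [[0.568, -0.124, 0.223], [0.552, -0.094, 0.193], [0.398, 0.037, 0.002]]
218 [[0.56, -0.12, 0.2], [0.531, -0.08, 0.154], [0.416, 0.024, 0.005]]
222 [[0.51, -0.086, 0.125], [0.528, -0.078, 0.134], [0.499, -0.036, 0.088]]
226 [[0.509, -0.086, 0.108], [0.528, -0.078, 0.118], [0.51, -0.044, 0.084]]
230 [[0.436, -0.038, 0.002], [0.531, -0.081, 0.107], [0.454, -0.004, -0.003]]
234 [[0.45, -0.048, 0.001], [0.457, -0.03, -0.003], [0.51, -0.044, 0.05]]
238 [[0.463, -0.057, 0.0], [0.513, -0.069, 0.05], [0.524, -0.054, 0.05]]
242 [[0.518, -0.094, 0.052], [0.526, -0.078, 0.05], [0.539, -0.065, 0.052]]
```

View pics/scene3c.png

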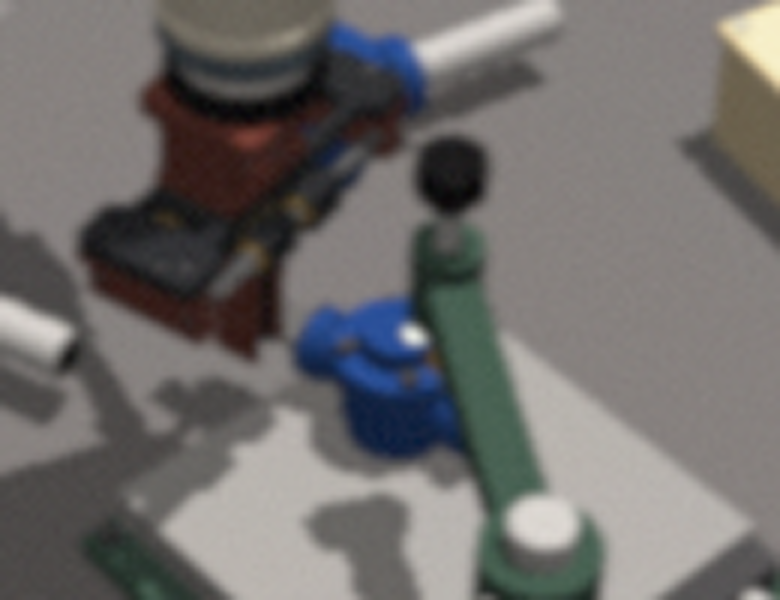

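Depth from both cameras puts the real fingertips at z ≈ 0.104 while the reported TCP is at 0.0625. The fingers end about 42 mm short of the stated TCP, so they closed above the pipe (top at 0.0905). Laterally they agree. I'll go back, open, and go about 40 mm lower.

Emit:
drive_tool([
  [9,9,0,0],
  [18,18,0,0],
  [27,27,0,0],
  [35.8,36.5,0,0],
  [35.8,36.5,0,0],
  [35.8,36.5,0,0],
  [35.8,36.5,0,0],
  [35.8,36.5,5,0],
  [35.8,36.5,15,0],
  [35.8,36.5,25,0],
  [35.8,36.5,34,0],
  [35.8,36.5,39,0],
  [35.8,36.5,39,0],
  [35.8,36.5,39,0],
], grip=0.7)

```text
clock: 9.25
eef_pos: [0.471, -0.046, 0.0235]
eef_rot: [-0.168, 0.986, 0.0, -0.0]
wrist_force: [-1.2, 0.1, 0.3]
grip_width: 0.7
finger_force: 0.0
```

```bash
python3 - <<'E'
from h import *
p,d,P=cloud('wrist'); s=r.state(); print(s['eef_pos'],s['grip_width'],s['wrist_force'])
a=np.radians(19.6); q=(P-[*s['eef_pos'][:2],0]); u=q[...,0]*np.cos(a)+q[...,1]*np.sin(a); v=-q[...,0]*np.sin(a)+q[...,1]*np.cos(a)
for sg in (1,-1):
    m=(abs(u)<.02)&(sg*v>.02)&(sg*v<.07)&(P[...,2]>.02)&(P[...,2]<.15)
    lo=P[m][:,2].min(); k=m&(P[...,2]<lo+.01); print(sg,lo,u[k].min(),u[k].max(),v[k].min(),v[k].max())
m=(abs(v)<.015)&(u<-.01)&(u>-.06)&(P[...,2]>.07)&(P[...,2]<.1); print('pipe v',v[m].mean(),v[m].min(),v[m].max(),P[m][:,2].max(),u[m].min())
E
```

```text
[ 0.47122637 -0.04603212  0.02381981] 0.6969503739060294 [ 0.2789175   0.04346436 -0.22978462]
1 0.06066870507412578 -0.01175498372264832 0.01019770534466185 0.03152105081837974 0.04063568608164496
-1 0.06133020271210657 -0.011758247954524112 0.0103791539180854 -0.038568567517004604 -0.029581219380010043
pipe v 0.0034923040013230353 -0.007355151943081008 0.01441988254885652 0.09292774934296208 -0.030774268763012584
```

Emit:
drive_tool([
  [0,2.5,0,0],
  [0,2.5,0,0],
  [0,2.5,0,0],
  [0,2.5,0,0],
  [0,2.5,0,0],
  [0,2.5,0,0],
  [0,2.5,0,0],
  [0,2.5,0,0],
  [0,2.5,0,0],
], grip=0.1, grip_force=50)

```text
clock: 10.2
eef_pos: [0.4703, -0.044, 0.0235]
eef_rot: [-0.168, 0.986, -0.0, 0.0]
wrist_force: [1.1, -2.5, -0.5]
grip_width: 0.235
finger_force: 49.9
```

```bash
cat > chk.py <<'E'
from h import *
s=r.state(); print(s['eef_pos'],s['wrist_force'],s['grip_width']*88,s['finger_force'],s['clock'])
for n in ['side','scene']:
    p,d,P=cloud(n); save(p,n+'_last.png')
    hsv=cv2.cvtColor(p,cv2.COLOR_RGB2HSV)
    m=(P[...,0]>.53)&(P[...,0]<.67)&(abs(P[...,1]+.03)<.06)&(P[...,2]>.1)&(P[...,2]<.126)&(d>0)
    w=m&(hsv[...,1]<80)&(hsv[...,2]>140); v,u=np.nonzero(w); print(n,w.sum(), np.median(P[w],0).round(4) if w.any() else 0,u.mean(),v.mean())
    b=m&(P[...,2]>.113); print(' flat',b.sum(),P[b].mean(0).round(4))
    k=(P[...,0]>.58)&(P[...,0]<.66)&(abs(P[...,1]+.032)<.035)&(P[...,2]>.245)&(P[...,2]<.29)
    t=k&(P[...,2]>P[k][:,2].max()-.005); print(' knob',P[k].mean(0).round(4),'top',P[t].mean(0).round(4))
E
python3 chk.py
```

```text
[ 0.47025085 -0.04395289  0.02348429] [ 1.13362151 -2.51795221 -0.52681776] 20.65631821375177 49.907684326171875 10.2
side 29 [ 0.5723 -0.0131  0.1165] 302.8965517241379 220.3448275862069
 flat 133 [ 0.5645 -0.0104  0.1177]
 knob [ 0.6181 -0.026   0.2716] top [ 0.619  -0.03    0.2771]
scene 10 [ 0.5755 -0.0148  0.1189] 338.3 225.9
 flat 91 [ 0.566  -0.0217  0.1182]
 knob [ 0.6232 -0.0379  0.2717] top [ 0.62   -0.0352  0.2768]
```

Emit:
drive_tool([
  [-2,-2,0,0],
  [-5,-5,0,0],
  [-8,-8,0,0],
  [-12,-12,0,0],
  [-16,-16,0,0],
  [-20,-20,0,0],
  [-24,-24,0,0],
  [-28,-28,0,0],
  [-31,-31,0,0],
  [-33.5,-34,0,0],
  [-35,-35.5,0,0],
  [-35.8,-36,0,0],
  [-35.8,-36,0,0],
  [-35.8,-36,0,0],
])

```text
clock: 11.7
eef_pos: [0.5141, -0.0643, 0.0232]
eef_rot: [-0.169, 0.986, 0.002, -0.002]
wrist_force: [-6.8, 3.0, 4.4]
grip_width: 0.233
finger_force: 49.9
```

```bash
python3 chk.py; python3 - <<'E'
import cv2
a=cv2.imread('pics/side_last.png')[160:250,240:360]; b=cv2.imread('pics/scene_last.png')[185:275,290:410]
cv2.imwrite('pics/pair4.png',cv2.resize(cv2.vconcat([a,b]).reshape(180,120,3),None,fx=3.3,fy=3.3,interpolation=cv2.INTER_CUBIC))
E
```

```text
[ 0.51414077 -0.0642852   0.02319504] [-6.77483453  3.00713752  4.38214591] 20.49160100286428 49.901193380355835 11.7
side 30 [ 0.6146 -0.0325  0.1163] 290.73333333333335 214.53333333333333
 flat 128 [ 0.6074 -0.0287  0.1179]
 knob [ 0.6182 -0.0264  0.2714] top [ 0.6191 -0.0302  0.2758]
scene 17 [ 0.578 -0.031  0.109] 335.1764705882353 233.8235294117647
 flat 114 [ 0.6041 -0.0407  0.1178]
 knob [ 0.6233 -0.038   0.272 ] top [ 0.6198 -0.035   0.2772]
```

View pics/pair4.png

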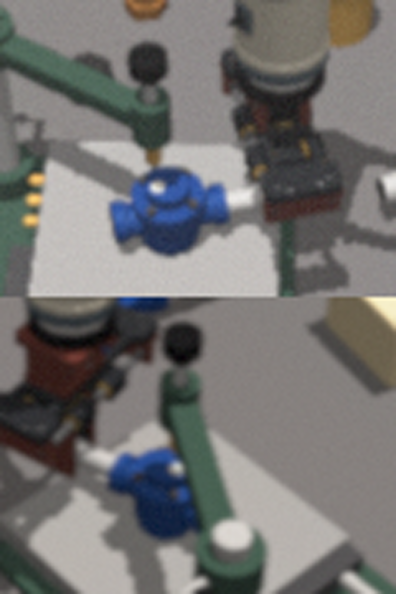

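Emit:
drive_tool([
  [-0.5,-1.5,0,0],
  [-1,-3,0,0],
  [-1.5,-4,0,0],
  [-1.5,-4,0,0],
  [-1.5,-4,0,0],
])

```text
clock: 12.3
eef_pos: [0.5171, -0.067, 0.0231]
eef_rot: [-0.17, 0.986, 0.002, -0.002]
wrist_force: [-5.6, 4.1, 3.7]
grip_width: 0.234
finger_force: 50.0
```

```bash
cat > dot.py <<'E'
from h import *
s=r.state(); print(s['eef_pos'],s['wrist_force'],s['clock'])
c,T=cam('side'); Ti=np.linalg.inv(T)
def proj(X):
    q=Ti@[*X,1]; return np.array([q[0]/q[2]*c['fx']+c['cx'],q[1]/q[2]*c['fy']+c['cy']])
def ray(uv,z):
    d=T[:3,:3]@[(uv[0]-c['cx'])/c['fx'],(uv[1]-c['cy'])/c['fy'],1]; o=T[:3,3]; return o+d*(z-o[2])/d[2]
def dot(p,g):
    # white blob weight: red channel contrast within blue flat
    u0,v0=np.round(g).astype(int); w=np.clip(p[v0-6:v0+7,u0-6:u0+7,0].astype(float)-80,0,None)
    n,l,st,ce=cv2.connectedComponentsWithStats((w>20).astype(np.uint8),connectivity=4)
    k=min(range(1,n),key=lambda i:np.hypot(*(ce[i]-6))); mm=l==k
    v,u=np.nonzero(mm); ww=w[mm]; return np.array([(u*ww).sum()/ww.sum()+u0-6,(v*ww).sum()/ww.sum()+v0-6]),st[k]
old=np.load('/tmp/side.npz')
d0,s0=dot(old['p'],(301.3,222.4)); X0=ray(d0,.118); print('initial',d0,s0,X0)
p,d,P=cloud('side'); save(p,'side5.png')
import sys
d1,s1=dot(p,(float(sys.argv[1]),float(sys.argv[2]))); X1=ray(d1,.118); print('now',d1,s1,X1,'moved',X1-X0)
k=(P[...,0]>.58)&(P[...,0]<.66)&(abs(P[...,1]+.032)<.035)&(P[...,2]>.245)&(P[...,2]<.29)
hsv=cv2.cvtColor(p,cv2.COLOR_RGB2HSV)
br=np.zeros(k.shape,bool); br[200:218,278:296]=((hsv[...,0]>8)&(hsv[...,0]<28)&(hsv[...,1]>110))[200:218,278:296]
v,u=np.nonzero(br); print('brass px',br.sum(),u.mean(),u.min(),u.max(),v.min(),v.max(), 'as z.14:',ray((u.mean(),v.max()),.138))
print('tip pred',proj((.6198,-.0311,.138)),'dot pred',proj((.6198,-.0311,.118)))
save(cv2.resize(p[170:250,240:340],None,fx=7,fy=7,interpolation=cv2.INTER_CUBIC),'side5c.png')
E
python3 dot.py 287 215
```

```text
[ 0.51714499 -0.0669519   0.02314063] [-5.59605631  4.07717286  3.67467777] 12.3
initial [301.41049634 222.09316517] [ 4  4  6  5 26] [ 0.57354795 -0.00977237  0.118     ]
now [285.97759522 215.46079164] [ 3  5  5  4 17] [ 0.6208564  -0.02968653  0.118     ] moved [ 0.04730845 -0.01991416  0.        ]
brass px 7 285.7142857142857 285 287 206 208 as z.14: [ 0.62242632 -0.04064246  0.138     ]
tip pred [286.14248396 210.56126465] dot pred [286.41096295 215.12147553]
```

View pics/side5c.png

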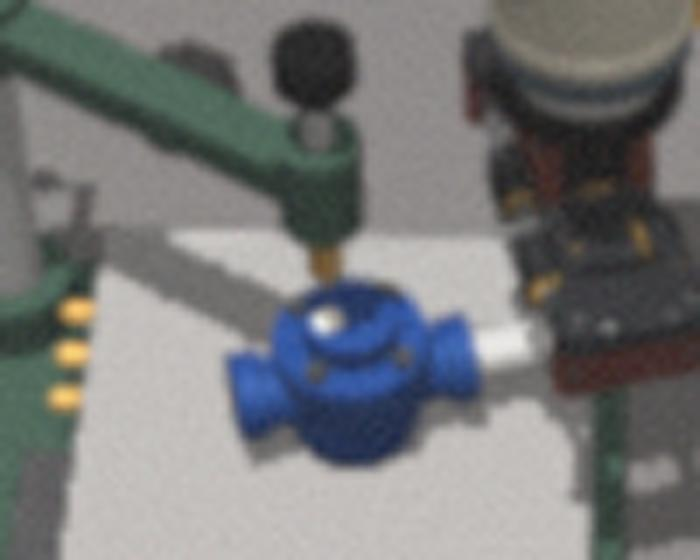

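Emit:
drive_tool([
  [0,0,0,0],
  [0,0,0,0],
  [0,0,0,0],
  [0,0,0,0],
  [0,0,-5,0],
  [0,0,-15,0],
  [0,0,-30,0],
  [0,0,-60,0],
  [0,0,-100,0],
  [5,10,-145,5],
  [12,20,-190,10],
  [20,35,-230,15],
  [31,53,-255,19.6],
  [31,53,-257,19.6],
  [31,53,-257,19.6],
  [31,53,-257,19.6],
], grip=0.7)

```text
clock: 13.95
eef_pos: [0.4718, -0.0296, 0.2788]
eef_rot: [0.001, 1.0, 0.0, -0.001]
wrist_force: [0.6, -0.4, -0.9]
grip_width: 0.701
finger_force: 0.0
```

```bash
python3 trap.py w6.png; python3 dot.py 287 215 | grep -E 'now|brass'; python3 - <<'E'
from h import *
p=np.load('/tmp/w2.npz')['p']
save(cv2.resize(p[180:320,235:395],None,fx=4.5,fy=4.2,interpolation=cv2.INTER_CUBIC),'w6c.png')
c,T=cam('wrist'); 
for X in ((.6198,-.0311,.138),(.6198,-.0311,.118)):
    q=np.linalg.inv(T)@[*X,1]; print((q[0]/q[2]*c['fx']+c['cx'],q[1]/q[2]*c['fy']+c['cy']))
E
```

```text
flat 659 [ 0.6109 -0.0322  0.1185] [ 0.6106 -0.0319  0.1186] (np.float64(320.74203338391504), np.float64(281.2594840667678)) [array([612.1, -32.5]), array([38.1, 39.3]), np.float64(89.2)]
flange 892 [ 0.6024 -0.0324  0.1064] [ 0.597  -0.0332  0.1066] (np.float64(320.6479820627803), np.float64(270.74775784753365)) [array([611. , -30.8]), array([79.6, 65.2]), np.float64(58.3)]
dot 56 [ 0.6208 -0.0292  0.1192] [ 0.6202 -0.0292  0.1194] (np.float64(323.07142857142856), np.float64(288.25)) [array([625.5, -36.4]), array([10.6, 29.8]), np.float64(35.2)]
[ 0.47167609 -0.02962994  0.27832189] [-1.00990199  0.32451993 -0.3218227 ] 61.35731452116808 0.0 14.0
now [285.80451658 215.6796048 ] [ 3  5  5  4 17] [ 0.62123223 -0.02880922  0.118     ] moved [ 0.04768428 -0.01903685  0.        ]
brass px 8 285.875 285 287 206 208 as z.14: [ 0.6219684  -0.04069264  0.138     ]
(np.float64(321.61676391514357), np.float64(296.5430402385096))
(np.float64(321.6825635129056), np.float64(287.7106914953142))
```

View pics/w6c.png

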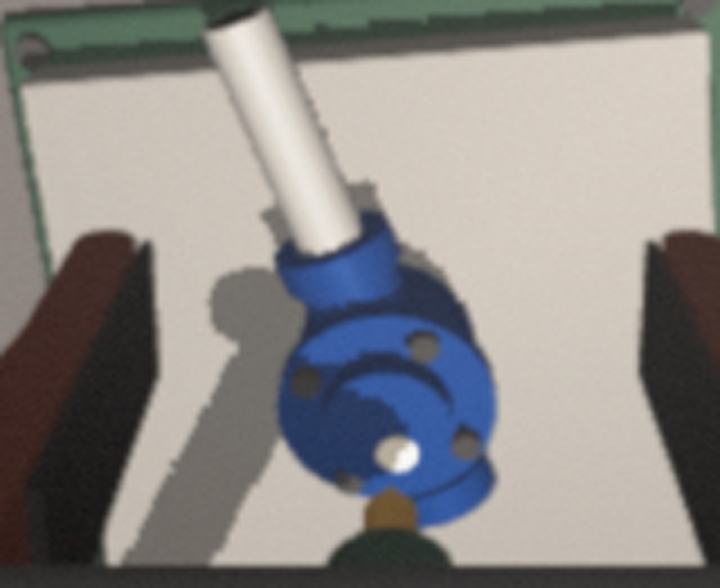

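The dot at (323,288) lies within about 2 mm of the point under the tip, predicted at (322,288), so the 5 mm tip lands fully inside the 12 mm dot. Next is the knob.

Emit:
drive_tool([
  [-20,0,0,0],
  [-50,0,0,0],
  [-85,-1,0,0],
  [-120,-1.5,0,0],
  [-142,-1.5,0,0],
  [-148,-1.5,5,0],
  [-148,-1.5,15,0],
  [-148,-1.5,22,0],
  [-148,-1.5,29,0],
  [-148,-1.5,33,0],
  [-148,-1.5,37,0],
  [-148,-1.5,41,0],
  [-148,-1.5,44,0],
  [-148,-1.5,47,0],
  [-148,-1.5,47,0],
], grip=0, grip_force=20)

```text
clock: 15.55
eef_pos: [0.6197, -0.0313, 0.2333]
eef_rot: [0.002, 1.0, -0.0, -0.0]
wrist_force: [0.3, 0.3, -0.1]
grip_width: 0.008
finger_force: 0.0
```

```bash
python3 chk.py
```

```text
[ 0.61965774 -0.03131172  0.23332433] [ 0.28999004  0.31164767 -0.14909772] 0.6965533090986044 0.0 15.55
side 7 [ 0.6215 -0.0286  0.1174] 285.57142857142856 214.85714285714286
 flat 119 [ 0.6097 -0.0306  0.118 ]
 knob [ 0.6177 -0.02    0.2668] top [ 0.6176 -0.0219  0.2778]
scene 6 [ 0.5756 -0.0455  0.1065] 332.0 235.66666666666666
 flat 106 [ 0.6115 -0.0411  0.1182]
 knob [ 0.6255 -0.0404  0.2711] top [ 0.6224 -0.039   0.2876]
```

Emit:
drive_tool([
  [0,0,3,0],
  [0,0,6,0],
  [0,0,9,0],
  [0,0,12,0],
  [0,0,15,0],
  [0,0,18,0],
  [0,0,18,0],
])

```text
clock: 16.35
eef_pos: [0.6197, -0.0313, 0.2149]
eef_rot: [0.002, 1.0, 0.0, -0.0]
wrist_force: [1.3, 0.5, 0.9]
grip_width: 0.007
finger_force: 0.6
```

Emit:
drive_tool([
  [0,0,1.5,0],
  [0,0,3,0],
  [0,0,4,0],
])

```text
clock: 16.65
eef_pos: [0.6199, -0.0313, 0.2131]
eef_rot: [0.002, 1.0, -0.0, 0.001]
wrist_force: [-1.2, -0.0, 11.2]
grip_width: 0.006
finger_force: 5.4
```

Emit:
drive_tool([
  [0,0,1,0],
  [0,0,2,0],
])

```text
clock: 16.85
eef_pos: [0.62, -0.0313, 0.213]
eef_rot: [0.002, 1.0, -0.0, 0.002]
wrist_force: [-4.0, 0.8, 17.1]
grip_width: 0.006
finger_force: 8.3
```

Emit:
drive_tool([
  [0,0,1,0],
  [0,0,2,0],
])

```text
clock: 17.05
eef_pos: [0.6202, -0.0314, 0.2129]
eef_rot: [0.002, 1.0, -0.0, 0.003]
wrist_force: [-4.7, -0.2, 22.1]
grip_width: 0.008
finger_force: 11.2
```

```bash
python3 chk.py
```

```text
[ 0.62017177 -0.03135686  0.21293873] [-4.71793679 -0.17388649 22.13512039] 0.6613917960604364 11.157799679785967 17.05
side 3 [ 0.6202 -0.0259  0.1197] 286.0 216.0
 flat 107 [ 0.6082 -0.0286  0.1182]
 knob [ 0.6184 -0.0199  0.2508] top [ 0.6177 -0.02    0.2571]
scene 6 [ 0.5701 -0.0521  0.1024] 327.8333333333333 234.0
 flat 87 [ 0.6117 -0.0432  0.1187]
 knob [ 0.6249 -0.0387  0.2647] top [ 0.6255 -0.0369  0.2875]
```

The knob is hard against its stop: the measured TCP height is 0.213, and the force rises to 22 N with no further travel. I'll retreat and go to the rocker.

Emit:
drive_tool([
  [0,0,-4,0],
  [0,0,-8,0],
  [0,0,-20,0],
  [0,0,-45,0],
  [0,0,-70,0],
  [0,0,-80,0],
  [5,25,-80,0],
  [15,65,-80,0],
  [25,110,-80,0],
  [35,155,-80,0],
  [45,200,-80,0],
  [53,245,-80,2],
  [60,290,-80,4],
  [66,330,-80,6],
  [73,365,-80,7.7],
  [73,382,-80,7.7],
  [73,382,-80,7.7],
  [73,382,-80,7.7],
])

```text
clock: 18.95
eef_pos: [0.5482, 0.3506, 0.2865]
eef_rot: [0.069, 0.998, -0.001, -0.001]
wrist_force: [-0.4, 0.4, 0.5]
grip_width: 0.004
finger_force: 0.0
```

```bash
python3 - <<'E'
from h import *
s=r.state(); e=s['eef_pos']; print(e,s['eef_rot'],s['wrist_force'])
p,d,P=cloud('side'); c,T=cam('side')
k=(P[...,0]>.58)&(P[...,0]<.66)&(abs(P[...,1]+.032)<.035)&(P[...,2]>.235)&(P[...,2]<.29)
print('knob',P[k].mean(0).round(4),P[k].max(0).round(4))
m=(P[...,2]>.113)&(P[...,2]<.122)&(P[...,0]>.57)&(P[...,0]<.66)&(abs(P[...,1]+.03)<.04); print('flat',m.sum(),P[m].mean(0))
a=-np.radians(7.7); b=np.array([.5215,.3545]); t=b+.026*np.array([np.cos(a),np.sin(a)]); print('target',t)
ax=R.from_quat(s['eef_rot']).as_matrix(); print('tool shift',ax.T@(np.array([*t,e[2]])-e)*1000, ax.round(3).tolist())
p,d,P=cloud('wrist'); hsv=cv2.cvtColor(p,cv2.COLOR_RGB2HSV)
red=(P[...,0]>.45)&(P[...,0]<.6)&(abs(P[...,1]-.354)<.05)&(P[...,2]>.08)&(P[...,2]<.11)&((hsv[...,0]<8)|(hsv[...,0]>172))&(hsv[...,1]>150)
print(red.sum(),P[red].mean(0),cv2.minAreaRect((P[red][:,:2]*1000).astype(np.float32)),P[red][:,2].max())
lid=(P[...,0]>.43)&(P[...,0]<.6)&(abs(P[...,1]-.354)<.08)&(P[...,2]>.08)&(P[...,2]<.09); print(cv2.minAreaRect((P[lid][:,:2]*1000).astype(np.float32)))
E
```

```text
[0.54821617 0.35062779 0.28651928] [ 6.87548187e-02  9.97633229e-01 -6.43481334e-04 -5.48739267e-04] [-0.44692729  0.44170632  0.47804255]<stdin>:5: RuntimeWarning: Mean of empty slice.
  ret = um.true_divide(
Traceback (most recent call last):
ValueError: zero-size array to reduction operation maximum which has no identity
```

```bash
python3 - <<'E'
from h import *
s=r.state(); e=s['eef_pos']
p,d,P=cloud('scene')
k=(P[...,0]>.58)&(P[...,0]<.66)&(abs(P[...,1]+.032)<.035)&(P[...,2]>.232)&(P[...,2]<.29)
if k.any(): print('knob',P[k].mean(0).round(4),P[k].max(0).round(4))
p,d,P=cloud('wrist'); hsv=cv2.cvtColor(p,cv2.COLOR_RGB2HSV)
red=(P[...,0]>.45)&(P[...,0]<.6)&(abs(P[...,1]-.354)<.05)&(P[...,2]>.08)&(P[...,2]<.11)&((hsv[...,0]<8)|(hsv[...,0]>172))&(hsv[...,1]>150)
lid=(P[...,0]>.43)&(P[...,0]<.6)&(abs(P[...,1]-.354)<.08)&(P[...,2]>.08)&(P[...,2]<.09)
for m in (red,lid):
  if m.sum()>9: print(m.sum(),P[m].mean(0),cv2.minAreaRect((P[m][:,:2]*1000).astype(np.float32)),P[m].max(0))
a=-np.radians(7.7); b=np.array([.5215,.3545]); t=b+.026*np.array([np.cos(a),np.sin(a)]); ax=R.from_quat(s['eef_rot']).as_matrix(); print(t,'tool shift',ax.T@(np.array([*t,e[2]])-e)*1000, 2*np.degrees(np.arctan2(s['eef_rot'][0],s['eef_rot'][1])))
E
```

```text
knob [ 0.6226 -0.0376  0.2482] [ 0.6358 -0.0185  0.256 ]
800 [0.51913213 0.3555724  0.09545651] ((520.7413940429688, 355.2673645019531), (29.9873104095459, 43.56709289550781), 82.34761047363281) [0.54380728 0.37253807 0.10257058]
8511 [0.51862216 0.35505127 0.08584723] ((522.7548217773438, 355.3472900390625), (126.20747375488281, 126.506591796875), 82.51813507080078) [0.59115367 0.42559131 0.08999943]
[0.54726556 0.35101636] tool shift [ 1.28842439e+00  8.24943748e-01 -8.79667112e-05] 7.950300065231678
```

Emit:
drive_tool([
  [0,1,20,0],
  [0,1,50,0],
  [0,1,85,0],
  [0,1,120,0],
  [0,1,150,0],
  [0,1,178,0],
  [0,1,198,0],
  [0,1,210,0],
  [0,1,216,0],
  [0,1,216,0],
  [0,1,220,0],
  [0,1,223,0],
  [0,1,226,0],
  [0,1,228,0],
  [0,1,228,0],
])

```text
clock: 20.6
eef_pos: [0.549, 0.3521, 0.0602]
eef_rot: [0.069, 0.998, 0.0, 0.001]
wrist_force: [1.7, 0.0, 2.5]
grip_width: 0.012
finger_force: 1.1
```

Emit:
drive_tool([
  [0,0,1,0],
  [0,0,2,0],
  [0,0,3,0],
])

```text
clock: 20.9
eef_pos: [0.5487, 0.352, 0.0569]
eef_rot: [0.069, 0.998, 0.0, 0.0]
wrist_force: [3.3, -0.4, 3.1]
grip_width: 0.005
finger_force: 1.8
```

Emit:
drive_tool([
  [0,0,1,0],
  [0,0,2,0],
])

```text
clock: 21.1
eef_pos: [0.5487, 0.352, 0.0546]
eef_rot: [0.069, 0.998, 0.0, 0.001]
wrist_force: [3.7, 0.4, 3.2]
grip_width: 0.004
finger_force: 2.1
```

Emit:
drive_tool([
  [0,0,1,0],
  [0,0,2,0],
])

```text
clock: 21.3
eef_pos: [0.5489, 0.352, 0.0535]
eef_rot: [0.069, 0.998, 0.0, 0.001]
wrist_force: [2.7, -1.5, 9.0]
grip_width: 0.003
finger_force: 5.0
```

Emit:
drive_tool([
  [0,0,1,0],
  [0,0,2,0],
  [0,0,2,0],
])

```text
clock: 21.6
eef_pos: [0.5491, 0.3521, 0.0533]
eef_rot: [0.069, 0.998, 0.001, 0.001]
wrist_force: [0.6, -2.1, 13.5]
grip_width: 0.003
finger_force: 6.4
```

Emit:
drive_tool([
  [0,0,2,0],
  [0,0,2,0],
  [0,0,-3,0],
  [0,0,-10,0],
  [0,0,-30,0],
  [0,0,-70,0],
  [0,0,-115,0],
  [10,0,-160,0],
  [30,0,-200,0],
  [60,0,-220,0],
  [95,0,-220,0],
  [130,0,-220,0],
  [150,0,-220,0],
  [150,0,-220,0],
  [150,0,-220,0],
  [150,0,-220,0],
])

```text
clock: 23.2
eef_pos: [0.4002, 0.3723, 0.2694]
eef_rot: [0.069, 0.998, -0.001, -0.001]
wrist_force: [0.1, -0.2, -0.3]
grip_width: 0.006
finger_force: 0.0
```

```bash
python3 - <<'E'
from h import *
s=r.state(); print(s['eef_pos'],s['wrist_force'],s['clock'])
p,d,P=cloud('scene'); A=p[185:275,290:410]
k=(P[...,0]>.58)&(P[...,0]<.66)&(abs(P[...,1]+.032)<.035)&(P[...,2]>.232)&(P[...,2]<.29)
print('knob',P[k].mean(0).round(4),P[k].max(0).round(4))
p,d,P=cloud('wrist'); hsv=cv2.cvtColor(p,cv2.COLOR_RGB2HSV)
red=(P[...,0]>.45)&(P[...,0]<.6)&(abs(P[...,1]-.354)<.05)&(P[...,2]>.08)&(P[...,2]<.11)&((hsv[...,0]<8)|(hsv[...,0]>172))&(hsv[...,1]>150)
q=P[red]; u=q[:,0]-.5222
for t in range(-24,24,6):
    m=(u*1000>t)&(u*1000<t+6); print(t,m.sum(),q[m][:,2].mean().round(4) if m.any() else '')
v,uu=np.nonzero(red); B=p
p,d,P=cloud('side'); C=p[160:250,240:360]
X=np.hstack([cv2.resize(A,(400,300)),cv2.resize(C,(400,300))]); v0,u0=int(v.mean()),int(uu.mean()); print(u0,v0)
c=B[max(0,v0-75):v0+75,max(0,u0-100):u0+100]; X=np.vstack([X,np.hstack([cv2.resize(c,(400,300)),cv2.resize(B,(400,300))])]); save(X,'final.png')
E
```

```text
[0.40021661 0.37232276 0.26944521] [ 0.11242851 -0.20368989 -0.29778397] 23.2
knob [ 0.6226 -0.0375  0.248 ] [ 0.6378 -0.0179  0.2553]
-24 0 
-18 0 
-12 0 
-6 0 
0 0 
6 0 
12 0 
18 0 <stdin>:13: RuntimeWarning: Mean of empty slice.
  ret = ret.dtype.type(ret / rcount)
Traceback (most recent call last):
ValueError: cannot convert float NaN to integer
```

The wrist view of the rocker is hidden, and the picture allowance is used up, so I'll check by numbers from the fixed cameras.

```bash
python3 - <<'E'
from h import *
def prof(p,P,n):
    hsv=cv2.cvtColor(p,cv2.COLOR_RGB2HSV)
    red=(P[...,0]>.45)&(P[...,0]<.6)&(abs(P[...,1]-.354)<.05)&(P[...,2]>.08)&(P[...,2]<.115)&((hsv[...,0]<8)|(hsv[...,0]>172))&(hsv[...,1]>150)
    q=P[red]; print(n,red.sum(), 'dz/dx', np.polyfit(q[:,0],q[:,2],1)[0].round(3) if len(q)>5 else '', q[:,2].mean() if len(q) else '')
for n in ('scene','side'):
    o=np.load(f'/tmp/{n}.npz'); prof(o['p'],o['P'],n+' before')
    p,d,P=cloud(n); prof(p,P,n+' after')
    for k in ('junction_box','canister','pipe_cap','gland_nut','float_ball_center'):
        print(k,[(np.round(x['location'],3).tolist()) for x in r.search_frame(n,k)][:1])
    m=(P[...,2]>.113)&(P[...,2]<.122)&(P[...,0]>.57)&(P[...,0]<.66)&(abs(P[...,1]+.03)<.04); print('flat',m.sum(),P[m].mean(0).round(4))
E
```

```text
scene before 82 dz/dx 0.084 0.09499284718526411
scene after 82 dz/dx -0.156 0.09515412272584202
junction_box [[0.548, 0.328, 0.076]]
canister [[0.501, -0.381, 0.088]]
pipe_cap [[0.731, -0.256, 0.03]]
gland_nut [[0.692, -0.383, 0.023]]
float_ball_center [[0.711, 0.313, 0.062]]
flat 77 [ 0.6113 -0.0426  0.118 ]
side before 231 dz/dx 0.155 0.09459003094616913
side after 225 dz/dx -0.18 0.0957372926887196
junction_box [[0.528, 0.369, 0.081]]
canister [[0.482, -0.354, 0.094]]
pipe_cap []
gland_nut []
float_ball_center [[0.691, 0.342, 0.065]]
flat 104 [ 0.6083 -0.0289  0.1174]
```

```bash
python3 -c "
from bench import r
print(r.sign_off())"
```

```text
the job is handed in; nothing more can be done
None
```

I slid the trap across the plate until its dot was within about 2 mm of the probe axis, pushed the knob down to its stop, and switched the rocker on, in that order. I handed the job in at about 23 s on the robot's clock. The last camera readings showed the rocker tilted to "on" and the bystanders unmoved. An early attempt to grip the pipe closed just above it, without moving the trap, because the fingers are about 4 cm shorter than stated.

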